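# Lock the quarter-turn stud on a controller case with its flat-blade key

### The arm

A 6-joint arm with a two-finger parallel gripper is mounted at the origin on a cart in front of the work surface, level with it; the furniture and walls round the work are solid. World frame = base frame: x ahead of the robot, y to its left, z up, the work surface at z = 0. Lengths are in m, angles in rad, forces in N, time in s.
With the tool pointing down it reaches from about 0.25 to 0.725 m from the base axis. Payload 4 kg.
Tool frame: the origin (TCP) lies midway between the tips of the shut fingers; the grasp point (between the pads) lies bot.tcp_to_grasp behind it (bot.tcp_to_grasp is the distance from the TCP to the grasp point, in m); z points along the fingers, y is the line along which they close (so a half turn about z gives the same grasp; the last joint's range is limited). The gripper opens to 85 mm and grips with 20 to 120 N. Pads are 22 mm wide; open, the fingers measure 114 mm over their backs; the gripper's body (76 mm by 85 mm) begins 54 mm behind the grasp point. The pads swing forward as they close: fully open they stand 13 mm farther back than shut.
Start: joints at [-1.257, 0.241, 0.005, 1.335, 0, 1.571], TCP at [0.154, -0.476, 0.231] pointing down, gripper open.
Joint ranges: [-2.72, 2.72], [-1.05, 1.87], [-1.09, 1.28], [-1.99, 2.15], [-1.42, 1.44], [-3.14, 3.14]. Speed limits (rad/s): [2.79, 2.79, 3.14, 3.14, 3.14, 3.14].

### API

Orientations are given as a unit quaternion [x, y, z, w].
In Python, from workcell import readout, camera, bot gives the robot as it stands. The module is installed in compiled form; this text tells all that it offers.
- The arm moves only by the tool jog_arm, never from a script. Its argument "motion" is a list of rows, each an object of numbers: "x", "y", "z": the shift along the tool's x, y, z in mm; "spin": the turn about the tool's z in degrees; "fingers": the closure, from -1 (fully open) to 1 (shut). A call has 1 to 8 rows; each row is the pose to reach, as a shift and turn from the pose commanded when the call began, along the tool's axes at that moment; what a row does not reach only later rows make up. A row lasts 1/8 s, in which the tool goes at most 62.5 mm and 10.7 degrees, less where a joint would pass 70% of its speed; a pose out of reach is approached as far as the arm can. A call with a gripper value outside its range is refused whole. The fingers move at their own pace and stop on an object; the grip force is fixed at half the most. Time passes only in rows, so rows that repeat a pose let the fingers close. It gives the time, the measured TCP pose, the force, the opening and the grip force at its end, in the units of the state.
- readout.get_obs(): the state, without advancing time (a new reading comes with each control period).
- camera(name): name is "side" or "top"; returns a dict with "pixels" (420x560x3 uint8, red, green, blue), "K" (3x3 intrinsics, pixels), "rvec" (rotation vector, rad) and "tvec" (3), from world to camera coordinates, as OpenCV has them. Camera axes: x right, y down, z forward; pixel columns grow to the right and rows downward; lengths in m; the calibration is good to about 2 mm. A picture is of the moment at which its call begins. There is no depth.
- bot.job_done(): hands the job in; it is judged then, once.
The state is a dict: "clock": time; "joint_pos": joint angles; "joint_vel": joint speeds; "tau": joint torques, N m; "eef_pos": TCP position; "tool_rot": TCP orientation; "ft_force": force on the tool from outside, world axes, zero at the start; "ft_torque": the same for the moment, N m; "grip_width": finger opening in m; "grasp_force": force on a finger pad.
Only numpy, scipy, OpenCV 4.12 (cv2) and the standard library are available. Lean on these libraries where they do the work, as an engineer would, in place of code of your own. Each camera call takes 0.05 s, during which the arm holds its last target. There are 200 camera calls.

### The job

The aluminium cover of the grey controller case has two slotted quarter-turn studs: one is already locked, the other still stands up. Take the orange-handled key out of its wooden stand, press the raised stud down with the key's blade in its slot, and turn it a quarter turn clockwise until it springs up into its catch, gently, without forcing it and without touching the case with the gripper. Then put the key fully back, upright, in its stand; leave the red ink jar, tape roll, black knob and bolt where they are.

Things in the scene. Friction and masses are not known exactly. Their poses are not given: they have to be found in the camera images.
- case: grey controller case, 130 (x) x 200 (y) x 60 mm, fixed; origin: centre of its underside. Raised stud at y = -45 mm; an identical stud, already locked, at y = +50 mm. Stud: steel disc 31 mm across in a black ring 52 mm across (ring top 10 mm above the cover). Its slot runs right across the head, 5.5 mm wide, 6 mm deep, edges bevelled 2 mm; it lies along case x at stud_turn = 0
- stud_axis (a point): nominal axis of the raised stud, at the height of the cover's top face (60 mm over the table); axes as the case. The stud's head top stands nominally 22 mm above this point. The stud floats in the cover: its true axis may lie up to 1.5 mm off in x and in y, and ring and head may stand up to 6 mm higher or lower than nominal: feel for it. Pushing down with over 22 N would damage it
- stud_turn (a joint): angle of the raised stud (rad), grows clockwise seen from above; starts within 0.08 of 0. Its press is not measured: spring 6 N up, 12 N pressed 6 mm, 14 N at the hard bottom, 9 mm down. It turns only while pressed 6 to 9 mm, with under 0.1 N m, to a hard stop at 1.68. Let up between 1.45 and 1.68 it rises into its catch, 2 mm below its start. The blade has 0.1 rad of play either way in the slot
- key_grip (a point): centre of the key's orange flat grip, 44 (key x) x 14 (key y) x 44 mm high: grip it across its 14 mm. Key z points up along the key; blade wide along x. Below the grip: steel collar 32 mm across, 4 mm thick; 12 mm round shaft; blade 20 mm wide (x), 3.5 mm thick (y), 12 mm long, thinned at the tip. The tip is 70 mm below this point. 0.12 kg, varies by a quarter
- key_tip (a point): centre of the lower end of the key's blade; same axes as the key
- stand: wooden key stand, 80 (x) x 70 (y) x 46 mm, fixed to the table; origin: centre of its underside. The key starts in it, key axes along stand axes
- stand_mouth (a point): centre of the mouth of the stand's through hole, on its top face (46 mm over the table): hole 23.5 mm along stand x, 15.5 mm along stand y, mouth bevelled 2 mm. When the key is home its collar lies on the stand's top, key_grip is 26 mm above this point, and key_tip is 44 mm below it
- red_jar: loose ink jar with red lid, 67 mm across, 62 mm tall; origin: centre of its underside; leave alone
- tape: loose roll of tape lying flat, 86 mm across, 24 mm tall; origin: centre of its underside; leave alone
- knob: loose black star knob, 47 mm across, 27 mm tall; origin: centre of its underside; leave alone
- bolt: loose bolt lying flat, 17 x 47 x 20 mm; origin: centre of its underside; leave alone
There are look-alikes about, which are no part of the job. What is shaped like the part that bears key_grip but blue or white is not meant.

How it is judged:
By the outcome, as a careful person would: the job done as asked, in the order asked, and still so for the second after the job is handed in, with the robot touching nothing.
It also fails if it takes over 72 s, if anything falls off the work surface, if the arm or the gripper's body presses on something with over 40 N, if the wrist force passes 120 N, or if a joint passes its speed limit or range.

## Working session

There is one attempt and no reset: what is moved stays moved. The work goes in short steps, Python scripts to look and compute and a tool call to move; the robot and the scene stay as the last step left them, time stands still between calls to the robot, and variables do not carry over. Pictures are saved under pics/ and viewed, at most 10 in all, crops included, and the job is handed in when it is done.

Besides the shell and the picture viewer there is one more tool, called as name(argument=value, ...) on one line, values as JSON. jog_arm: Moves the arm, as the interface text tells. Its arguments: {"type":"object","properties":{"motion":{"type":"array"}},"required":["motion"]}

```bash
mkdir -p pics; python3 - <<'E'
from workcell import readout,camera,bot
import cv2,numpy as np
o=readout.get_obs(); print({k:np.round(v,3) for k,v in o.items()},bot.tcp_to_grasp)
for n in("side","top"):
    c=camera(n); cv2.imwrite(f"pics/{n}0.png",c["pixels"][...,::-1]); R=cv2.Rodrigues(np.array(c["rvec"]))[0]
    print(n,c["K"],R.round(3),(-R.T@np.array(c["tvec"]).ravel()).round(3))
E
```

```text
{'clock': np.float64(0.0), 'joint_pos': array([-1.257,  0.241,  0.004,  1.335,  0.   ,  1.571]), 'joint_vel': array([-0.001, -0.   , -0.001,  0.002, -0.   , -0.001]), 'tau': array([-0.0000e+00, -3.7232e+01,  2.5241e+01,  1.7000e-02, -0.0000e+00,
        0.0000e+00]), 'eef_pos': array([ 0.154, -0.475,  0.23 ]), 'tool_rot': array([ 0.988,  0.156, -0.   , -0.001]), 'ft_force': array([-0.391, -0.472, -0.313]), 'ft_torque': array([0.025, 0.007, 0.011]), 'grasp_force': np.float64(0.0), 'grip_width': np.float64(0.086)} 0.0187
side [[381.91169805   0.         279.05728274]
 [  0.         381.91169805 206.78786225]
 [  0.           0.           1.        ]] [[-0.93  -0.367 -0.005]
 [-0.24   0.617 -0.75 ]
 [ 0.278 -0.696 -0.662]] [0.327 0.438 0.629]
top [[479.31328527   0.         273.60072517]
 [  0.         479.31328527 207.3357232 ]
 [  0.           0.           1.        ]] [[ 0.01  -1.     0.002]
 [-0.998 -0.011 -0.064]
 [ 0.064 -0.001 -0.998]] [ 0.464 -0.162  1.161]
```

View pics/top0.png

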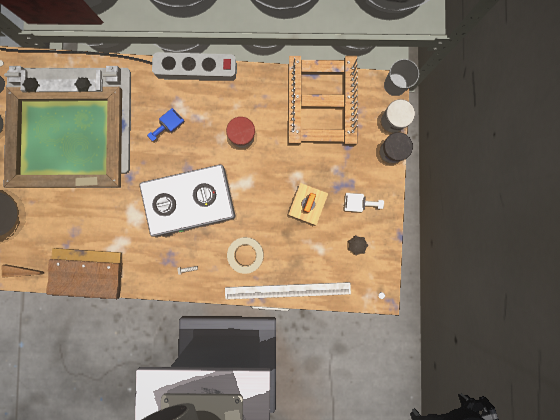

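View pics/side0.png

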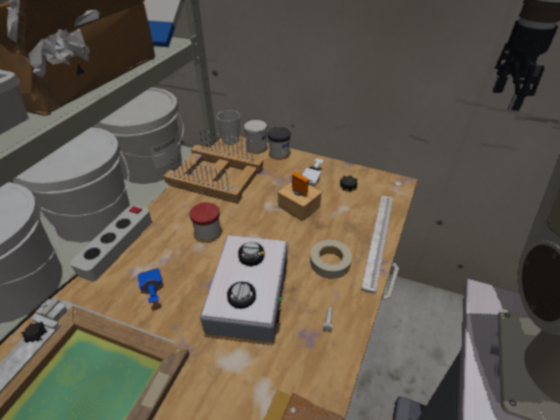

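The top view shows the orange key in its stand at about (308,203). The case is centred near (187,200), with studs at (163,204) and (204,195). Next: mask and measure these, and zoom in on the case.

```bash
cat > h.py <<'E'
import cv2,numpy as np
from workcell import readout,camera,bot
def cam(n):
    c=camera(n); c["R"]=cv2.Rodrigues(np.array(c["rvec"]))[0]; c["C"]=-c["R"].T@np.array(c["tvec"]).ravel()
    c["bgr"]=c["pixels"][...,::-1].copy(); c["hsv"]=cv2.cvtColor(c["bgr"],cv2.COLOR_BGR2HSV); return c
def cast(c,uv,z):
    d=c["R"].T@np.linalg.solve(c["K"],np.array([uv[0],uv[1],1.])); return c["C"]+d*(z-c["C"][2])/d[2]
def proj(c,P):
    q=c["K"]@(c["R"]@np.array(P)+np.array(c["tvec"]).ravel()); return q[:2]/q[2]
def blob(m,box):
    k=np.zeros_like(m); x0,y0,x1,y1=box; k[y0:y1,x0:x1]=m[y0:y1,x0:x1]
    cs=cv2.findContours(k,cv2.RETR_EXTERNAL,cv2.CHAIN_APPROX_NONE)[0]
    return max(cs,key=cv2.contourArea)
E
python3 - <<'E'
from h import *
t=cam("top"); s=cam("side")
a=cv2.resize(t["bgr"][160:240,135:335],None,fx=4,fy=4,interpolation=cv2.INTER_CUBIC)
b=cv2.resize(s["bgr"][165:345,195:345],None,fx=3,fy=3,interpolation=cv2.INTER_CUBIC)[:280]
b2=cv2.resize(s["bgr"][235:325,205:295],None,fx=3,fy=3,interpolation=cv2.INTER_CUBIC)
im=np.zeros((600,800,3),np.uint8); im[:320]=a; im[320:,:450]=b; im[320:590,460:730]=b2
cv2.imwrite("pics/z.png",im)
def rect(c,m,box,z,n):
    k=blob(m,box); p=np.array([cast(c,q[0],z)[:2]*1000 for q in k],np.float32)
    r=cv2.minAreaRect(p); print(n,np.round(r[0],1),np.round(r[1],1),round(r[2],1)); return k
h=t["hsv"]
org=cv2.inRange(h,(3,190,150),(14,255,255))
rect(t,org,(280,175,335,235),.094,"key top")
wood=cv2.inRange(h,(8,80,120),(28,255,255))
print("stand px",h[195,300],h[190,312],h[230,280],h[215,312], "case",h[190,180],h[228,150])
case=cv2.inRange(h,(0,0,190),(180,40,255))
rect(t,case,(130,155,245,245),.06,"case")
hs=s["hsv"]; o=cv2.inRange(hs,(3,190,120),(14,255,255)); k=blob(o,(280,165,320,205)); print("side key",cv2.boundingRect(k))
E
```

```text
key top [ 524.8 -237. ] [2.2 0. ] 90.6
stand px [ 21 100 236] [ 18 112 236] [ 15 118 205] [ 20 107 236] case [  0   1 236] [  0   0 237]
case [550.3  39.2] [120.8 190.7] 13.6
side key (303, 180, 5, 2)
```

View pics/z.png

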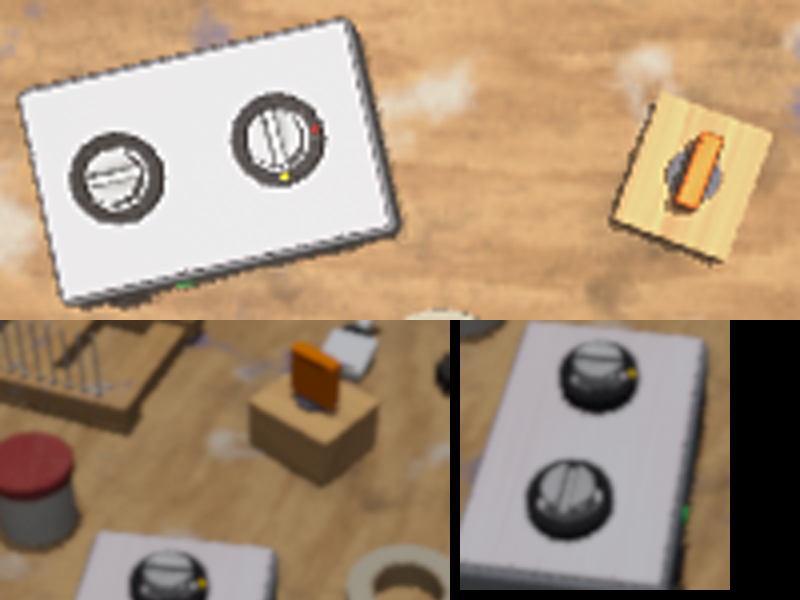

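The raised stud is the right-hand one, at about (204,195): its slot runs along case x. The left stud's slot runs along y, so that one is locked. The grip is orange, seen end-on, and tilted about -20°.

```bash
cat >> h.py <<'E'
def rect(c,m,box,z,n):
    k=blob(m,box); p=np.array([cast(c,q[0],z)[:2]*1000 for q in k],np.float32)
    r=cv2.minAreaRect(p); print(n,np.round(r[0],1),np.round(r[1],1),round(r[2],1)); return k
E
python3 - <<'E'
from h import *
t=cam("top"); s=cam("side"); h=t["hsv"]; 
print(h[203,305:312].tolist(), h[198,308:316].tolist()); print(s["hsv"][185,292:310].tolist())
org=cv2.inRange(h,(5,150,120),(17,255,255))
rect(t,org,(295,185,325,220),.094,"key top")
st=cv2.inRange(h,(15,70,222),(26,135,255)); st=cv2.morphologyEx(st,cv2.MORPH_OPEN,np.ones((3,3)))
rect(t,st,(284,175,335,235),.046,"stand")
dk=cv2.inRange(h,(0,0,0),(180,255,110))
for b,n in(((190,180,220,210),"raised"),((150,190,178,220),"locked")):
    rect(t,dk,b,.07,n); k=blob(dk,b); print(cv2.fitEllipse(k))
case=cv2.inRange(h,(0,0,190),(180,40,255)); k=cv2.approxPolyDP(cv2.convexHull(blob(case,(130,155,245,245))),4,True); print(k.reshape(-1,2).tolist())
for q in k.reshape(-1,2): print((cast(t,q,.06)*1000).round(1))
o=cv2.inRange(s["hsv"],(3,150,60),(17,255,255)); k=blob(o,(280,165,320,205)); print("side key",cv2.boundingRect(k),cv2.minAreaRect(k))
dk=cv2.inRange(s["hsv"],(0,0,0),(180,255,90)); k=blob(dk,(230,235,272,270)); print("side ring",cv2.fitEllipse(k))
print("proj ring",proj(s,[.568,.002,.07]),"side key proj",proj(s,[.533,-.24,.072]))
E
```

```text
[[13, 73, 84], [10, 187, 149], [17, 173, 239], [20, 158, 237], [20, 155, 236], [19, 160, 236], [18, 167, 241]] [[11, 186, 182], [17, 174, 238], [19, 165, 237], [19, 160, 236], [20, 156, 237], [18, 165, 239], [11, 181, 162], [24, 92, 235]]
[[14, 181, 111], [13, 249, 91], [13, 255, 90], [13, 255, 89], [13, 255, 90], [13, 255, 89], [13, 255, 89], [13, 255, 89], [13, 255, 89], [13, 255, 89], [13, 255, 89], [13, 255, 90], [13, 255, 90], [13, 255, 91], [13, 255, 88], [13, 195, 97], [15, 141, 121], [15, 121, 133]]
key top [ 544.6 -243.4] [13.5 43.3] 69.4
stand [ 545.4 -243.8] [69.7 79.5] 69.8
raised [561.5  -4.3] [48.2 50.3] 0.6
((204.25390625, 194.489501953125), (20.06572151184082, 20.807668685913086), 107.75184631347656)
locked [538.8  86.5] [50.4 50.2] 1.4
((163.9742889404297, 204.0065155029297), (21.22370719909668, 22.539493560791016), 102.26061248779297)
[[220, 166], [230, 216], [151, 234], [140, 184]]
[629.  -38.6  60. ]
[513.4 -63.6  60. ]
[470.2 116.8  60. ]
[585.1 145.3  60. ]
side key (292, 172, 16, 23) ((299.5, 183.0), (22.0, 15.0), 90.0)
side ring ((250.4639434814453, 254.43948364257812), (22.866649627685547, 23.62601089477539), 67.25091552734375)
proj ring [247.6222849 254.0761685] side key proj [304.77178989 185.2082726 ]
```

```bash
cat >> h.py <<'E'
def go(x,y,z,yaw=None):
    """tool-axis shift (mm) and spin (deg) to bring TCP to x,y,z mm, tool-x yaw deg"""
    from scipy.spatial.transform import Rotation as Ro
    o=readout.get_obs(); R=Ro.from_quat(o["tool_rot"]).as_matrix()
    y0=np.degrees(np.arctan2(R[1,0],R[0,0])); d=R.T@(np.array([x,y,z])-o["eef_pos"]*1000)
    print("shift",d.round(2),"yaw",y0.round(2),"spin",None if yaw is None else round((y0-yaw+180)%360-180,2),"eef",(o["eef_pos"]*1000).round(2),"F",o["ft_force"].round(2),"T",o["ft_torque"].round(3),"w",o["grip_width"].round(4),"gf",o["grasp_force"].round(1),"j",o["joint_pos"].round(3),"tilt",R[:,2].round(4),"t",round(float(o["clock"]),2))
E
python3 -c "
from h import *
go(545,-243.6,170,-20.5); t=cam('top');s=cam('side')
for z in(64,70,76): p=cast(t,(204.25,194.5),z/1e3); print(z,p.round(4),proj(s,p))
for z in(66,72,78): p=cast(t,(204.25,194.5),.07); 
"
```

```text
Traceback (most recent call last):
  File "h.py", line 22, in go
    print("shift",d.round(2),"yaw",y0.round(2),"spin",None if yaw is None else round((y0-yaw+180)%360-180,2),"eef",(o["eef_pos"]*1000).round(2),"F",o["ft_force"].round(2),"T",o["ft_torque"].round(3),"w",o["grip_width"].round(4),"gf",o["grasp_force"].round(1),"j",o["joint_pos"].round(3),"tilt",R[:,2].round(4),"t",round(float(o["clock"]),2))
                                                                                                                                                                                                           ^^^^^^^^^^^^^^^^^^^^^
AttributeError: 'float' object has no attribute 'round'
```

jog_arm(motion=[{"x":0,"y":0,"z":0,"spin":10,"fingers":-1},{"x":0,"y":0,"z":0,"spin":10,"fingers":-1}])

```text
clock: 0.55
eef_pos: [0.1543, -0.4755, 0.2312]
tool_rot: [0.998, 0.071, -0.0, -0.0]
ft_force: [-0.5, -0.5, -0.2]
grip_width: 0.0853
grasp_force: 0.0
```

```bash
python3 -c "
from h import *
go(545,-243.6,170,-20.5);go(545,-243.6,170,159.5)"
```

```text
Traceback (most recent call last):
  File "h.py", line 22, in go
    print("shift",d.round(2),"yaw",y0.round(2),"spin",None if yaw is None else round((y0-yaw+180)%360-180,2),"eef",(o["eef_pos"]*1000).round(2),"F",o["ft_force"].round(2),"T",o["ft_torque"].round(3),"w",o["grip_width"].round(4),"gf",o["grasp_force"].round(1),"j",o["joint_pos"].round(3),"tilt",R[:,2].round(4),"t",round(float(o["clock"]),2))
                                                                                                                                                                                                           ^^^^^^^^^^^^^^^^^^^^^
AttributeError: 'float' object has no attribute 'round'
```

```bash
sed -i 's/o\["grip_width"\].round(4)/round(float(o["grip_width"]),4)/;s/o\["grasp_force"\].round(1)/round(float(o["grasp_force"]),1)/' h.py; python3 -c "
from h import *
go(545,-243.6,170,-20.5);go(545,-243.6,170,159.5); t=cam('top');s=cam('side')
for z in(64,70,76): p=cast(t,(204.25,194.5),z/1e3); print(z,p.round(4),proj(s,p))
"
```

```text
shift [ 419.44 -174.62   61.23] yaw 8.09 spin 28.59 eef [ 154.3  -475.51  231.21] F [-0.49 -0.5  -0.25] T [-0.059 -0.015  0.055] w 0.0853 gf 0.0 j [-1.257  0.241  0.005  1.335 -0.     1.743] tilt [-1.e-04  2.e-04 -1.e+00] t 0.55
shift [ 419.44 -174.62   61.23] yaw 8.09 spin -151.41 eef [ 154.3  -475.51  231.21] F [-0.49 -0.5  -0.25] T [-0.059 -0.015  0.055] w 0.0853 gf 0.0 j [-1.257  0.241  0.005  1.335 -0.     1.743] tilt [-1.e-04  2.e-04 -1.e+00] t 0.55
64 [ 0.562 -0.004  0.064] [251.88508248 254.79548737]
70 [ 0.5615 -0.0049  0.07  ] [252.16152676 252.50486758]
76 [ 0.5609 -0.0058  0.076 ] [252.4406006  250.19245918]
```

jog_arm(motion=[{"x":419,"y":-175,"z":30,"spin":-84,"fingers":-1},{"x":419,"y":-175,"z":30,"spin":-84,"fingers":-1},{"x":419,"y":-175,"z":30,"spin":-84,"fingers":-1},{"x":419,"y":-175,"z":30,"spin":-84,"fingers":-1},{"x":419,"y":-175,"z":30,"spin":-84,"fingers":-1},{"x":419,"y":-175,"z":30,"spin":-84,"fingers":-1},{"x":419,"y":-175,"z":30,"spin":-84,"fingers":-1},{"x":419,"y":-175,"z":30,"spin":-84,"fingers":-1}])

```text
clock: 1.65
eef_pos: [0.5478, -0.2414, 0.2003]
tool_rot: [0.69, 0.723, 0.0, -0.0]
ft_force: [0.2, -0.7, -0.3]
grip_width: 0.0852
grasp_force: 0.0
```

```bash
python3 -c "
from h import *
go(545,-243.6,170,159.5)"
```

```text
shift [-2.11 -2.89 30.32] yaw 92.67 spin -66.83 eef [ 547.79 -241.38  200.32] F [ 0.17 -0.73 -0.26] T [0.005 0.054 0.027] w 0.0852 gf 0.0 j [-4.150e-01  4.520e-01  2.270e-01  1.347e+00  1.000e-03  1.109e+00] tilt [-1.e-04  7.e-04 -1.e+00] t 1.65
```

jog_arm(motion=[{"x":0,"y":0,"z":30,"spin":-67,"fingers":-1},{"x":0,"y":0,"z":60,"spin":-67,"fingers":-1},{"x":0,"y":0,"z":60,"spin":-67,"fingers":-1},{"x":0,"y":0,"z":60,"spin":-67,"fingers":-1},{"x":0,"y":0,"z":60,"spin":-67,"fingers":-1},{"x":0,"y":0,"z":60,"spin":-67,"fingers":-1},{"x":0,"y":0,"z":60,"spin":-67,"fingers":-1},{"x":0,"y":0,"z":60,"spin":-67,"fingers":-1}])

```text
clock: 2.65
eef_pos: [0.545, -0.2441, 0.1412]
tool_rot: [0.182, 0.983, 0.0, -0.0]
ft_force: [-0.9, -0.0, -0.8]
grip_width: 0.0851
grasp_force: 0.0
```

```bash
python3 -c "
from h import *
go(545,-243.6,56.5,159.5)"
```

```text
shift [ 0.15  0.48 84.7 ] yaw 159.03 spin -0.47 eef [ 544.98 -244.11  141.2 ] F [-0.88 -0.01 -0.77] T [ 0.021  0.021 -0.022] w 0.0851 gf 0.0 j [-0.421  0.482  0.118  1.207  0.    -0.055] tilt [-2.e-04  1.e-04 -1.e+00] t 2.65
```

jog_arm(motion=[{"x":0,"y":0.5,"z":45,"spin":-0.5,"fingers":-1},{"x":0,"y":0.5,"z":85,"spin":-0.5,"fingers":-1},{"x":0,"y":0.5,"z":85,"spin":-0.5,"fingers":-1},{"x":0,"y":0.5,"z":85,"spin":-0.5,"fingers":-1},{"x":0,"y":0.5,"z":85,"spin":-0.5,"fingers":1},{"x":0,"y":0.5,"z":85,"spin":-0.5,"fingers":1},{"x":0,"y":0.5,"z":85,"spin":-0.5,"fingers":1},{"x":0,"y":0.5,"z":85,"spin":-0.5,"fingers":1}])

```text
clock: 3.65
eef_pos: [0.5453, -0.2438, 0.0568]
tool_rot: [0.178, 0.984, -0.0, 0.0]
ft_force: [-1.8, 1.2, 4.4]
grip_width: 0.0133
grasp_force: 58.2
```

jog_arm(motion=[{"x":0,"y":0,"z":0,"fingers":1},{"x":0,"y":0,"z":0,"fingers":1},{"x":0,"y":0,"z":0,"fingers":1},{"x":0,"y":0,"z":0,"fingers":1}])

```text
validation failed for argument at $.mo...
```

```bash
python3 -c "
from h import *
go(545,-243.6,56.5,159.5)"
```

```text
shift [0.39 0.06 0.28] yaw 159.48 spin -0.02 eef [ 545.34 -243.79   56.78] F [-1.81  1.18  4.36] T [ 0.386  0.395 -0.004] w 0.0133 gf 58.2 j [-0.42   0.554  0.002  1.018 -0.    -0.062] tilt [ 6.e-04 -4.e-04 -1.e+00] t 3.65
```

jog_arm(motion=[{"x":0,"y":0,"z":-10,"spin":0,"fingers":1},{"x":0,"y":0,"z":-25,"spin":0,"fingers":1},{"x":0,"y":0,"z":-50,"spin":0,"fingers":1},{"x":0,"y":0,"z":-80,"spin":0,"fingers":1},{"x":0,"y":0,"z":-110,"spin":0,"fingers":1},{"x":0,"y":0,"z":-120,"spin":0,"fingers":1},{"x":0,"y":0,"z":-120,"spin":0,"fingers":1},{"x":0,"y":0,"z":-120,"spin":0,"fingers":1}])

```text
clock: 4.65
eef_pos: [0.5443, -0.2433, 0.1749]
tool_rot: [0.178, 0.984, 0.0, -0.001]
ft_force: [-0.4, -0.8, -1.5]
grip_width: 0.0134
grasp_force: 58.3
```

```bash
python3 - <<'E'
from h import *
go(561,-4.6,160,193.8)
t=cam("top");s=cam("side")
a=cv2.resize(t["bgr"][160:250,240:350],None,fx=4,fy=4); b=cv2.resize(s["bgr"][60:220,230:390],None,fx=3.4,fy=3.4)[:544]
im=np.zeros((560,800,3),np.uint8); im[:360,:440]=a; im[:544,450:800]=b[:,100:450]; cv2.imwrite("pics/held.png",im)
E
```

```text
shift [ 68.02 229.36  15.12] yaw 159.48 spin -34.32 eef [ 544.34 -243.27  174.9 ] F [-0.44 -0.8  -1.47] T [-0.061 -0.001  0.013] w 0.0134 gf 58.3 j [-0.42   0.461  0.175  1.288  0.    -0.062] tilt [-0.0023  0.0011 -1.    ] t 4.65
```

View pics/held.png

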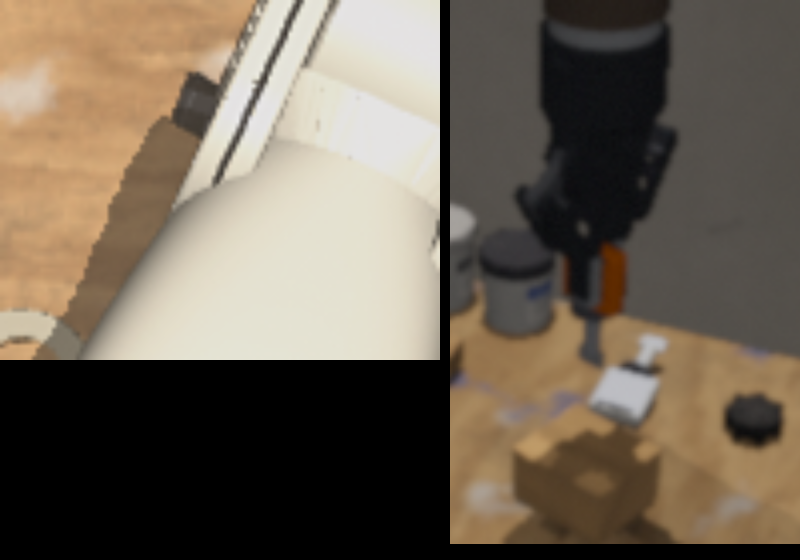

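The key hangs straight in the grip, clear above the stand. Next I check the slot angle in the first picture.

```bash
python3 - <<'E'
from h import *
im=cv2.imread("pics/top0.png"); g=cv2.cvtColor(im,cv2.COLOR_BGR2GRAY)
print(g[187:203,197:212])
t=cam("top")
# contrast-weighted dark ridge inside the head: principal axis
yy,xx=np.mgrid[180:210,190:220]; 
for thr in(150,170,190):
    m=[(x,y) for y in range(189,200) for x in range(200,209) if g[y,x]<thr and np.hypot(x-204.2,y-194.5)<5.5]
    p=np.array([cast(t,q,.082)[:2]*1e3 for q in m],np.float32); vx,vy,_,_=cv2.fitLine(p,cv2.DIST_L2,0,.01,.01).ravel(); print(thr,len(m),np.degrees(np.arctan2(vy,vx))%180, p.mean(0))
E
```

```text
[[ 87  85  82  70 116 145 101 159 162 117 106  95  85 106  88]
 [ 99  75 104 101 245 252 163 215 214 181 214 168 139 118  89]
 [ 73 104 221 162 188 244 144 197 218 230 244 168 240 168  91]
 [ 78 223 230 154 100 240 219 173 210 224 239 195 147 248 127]
 [163 239 232 217 118 239 244 163 206 223 237 237 137 234 196]
 [245 241 233 230 144 235 244 134 200 220 235 240 206  96 249]
 [241 239 236 230 152 186 242 144 203 219 235 239 237  99 248]
 [238 239 237 235 203 143 239 218 188 213 234 238 245  98 247]
 [232 239 236 238 231 141 238 243 164 208 235 239 243 102 248]
 [228 240 237 237 238 146 232 243 137 204 238 242 218 100 247]
 [168 240 237 237 239 175 171 240 182 207 241 241 112 106 214]
 [123 237 237 238 240 224 147 239 218 165 236 159 127 141 121]
 [ 66 190 221 230 236 242 144 239 245 184 138  91 130 205 104]
 [ 83 163 239 132 210 236 144 233 237 156 103 132 160 103  90]
 [ 86  90 100 181 239 158 117 159 116 242 142 161  96  96  98]
 [ 85  86  86  82 101 198 203 243 170 168 106  94  89  89  85]]
150 11 24.879145 [559.2488    -4.023803]
170 16 32.774864 [559.2616    -5.229756]
190 23 26.781954 [559.0663    -5.393411]
```

jog_arm(motion=[{"x":68,"y":229,"z":0,"spin":-34,"fingers":1},{"x":68,"y":229,"z":0,"spin":-34,"fingers":1},{"x":68,"y":229,"z":0,"spin":-34,"fingers":1},{"x":68,"y":229,"z":0,"spin":-34,"fingers":1},{"x":68,"y":229,"z":0,"spin":-34,"fingers":1},{"x":68,"y":229,"z":10,"spin":-34,"fingers":1},{"x":68,"y":229,"z":20,"spin":-34,"fingers":1},{"x":68,"y":229,"z":20,"spin":-34,"fingers":1}])

```text
clock: 5.8
eef_pos: [0.5605, -0.0067, 0.1545]
tool_rot: [-0.116, 0.993, 0.0, -0.002]
ft_force: [-0.5, 0.2, -1.1]
grip_width: 0.0133
grasp_force: 58.9
```

```bash
python3 - <<'E'
from h import *
go(561,-4.6,146,193.8)
s=cam("side")
cv2.imwrite("pics/over.png",cv2.resize(s["bgr"][170:290,190:310],None,fx=5,fy=5,interpolation=cv2.INTER_CUBIC))
E
```

```text
shift [-0.99  1.94  8.49] yaw -166.66 spin -0.46 eef [560.51  -6.72 154.49] F [-0.47  0.22 -1.08] T [0.003 0.004 0.011] w 0.0133 gf 58.9 j [-0.012  0.405  0.033  1.203 -0.    -0.245] tilt [-3.6e-03 -1.0e-04 -1.0e+00] t 5.8
```

View pics/over.png

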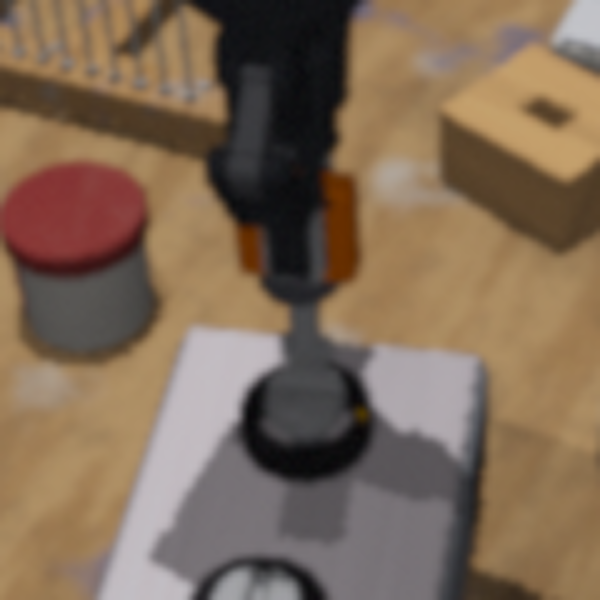

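jog_arm(motion=[{"x":0,"y":0,"z":4,"spin":-0.5,"fingers":1},{"x":0,"y":0,"z":8,"spin":-0.5,"fingers":1},{"x":0,"y":0,"z":8,"spin":-0.5,"fingers":1},{"x":0,"y":0,"z":8,"spin":-0.5,"fingers":1}])

```text
clock: 6.35
eef_pos: [0.5618, -0.0053, 0.1484]
tool_rot: [-0.122, 0.993, -0.0, 0.0]
ft_force: [0.2, -0.0, -2.1]
grip_width: 0.0135
grasp_force: 58.9
```

```bash
python3 - <<'E'
from h import *
go(561,-5,146,193.8)
E
```

```text
shift [0.74 0.48 2.42] yaw -166.02 spin 0.18 eef [561.83  -5.29 148.42] F [ 0.2  -0.02 -2.14] T [ 0.027 -0.049  0.022] w 0.0135 gf 58.9 j [-0.009  0.409  0.023  1.184  0.    -0.253] tilt [ 2.e-04  0.e+00 -1.e+00] t 6.35
```

jog_arm(motion=[{"x":0.7,"y":0.3,"z":3,"spin":0,"fingers":1},{"x":0.7,"y":0.3,"z":6,"spin":0,"fingers":1},{"x":0.7,"y":0.3,"z":8,"spin":0,"fingers":1},{"x":0.7,"y":0.3,"z":8,"spin":0,"fingers":1},{"x":0.7,"y":0.3,"z":8,"spin":0,"fingers":1}])

```text
clock: 6.98
eef_pos: [0.5611, -0.0052, 0.1403]
tool_rot: [-0.122, 0.993, -0.0, 0.0]
ft_force: [-0.3, 0.0, -0.4]
grip_width: 0.0133
grasp_force: 58.9
```

jog_arm(motion=[{"x":0,"y":0,"z":2,"spin":0,"fingers":1},{"x":0,"y":0,"z":3,"spin":0,"fingers":1},{"x":0,"y":0,"z":3,"spin":0,"fingers":1}])

```text
clock: 7.35
eef_pos: [0.5609, -0.0052, 0.1372]
tool_rot: [-0.122, 0.993, 0.0, -0.0]
ft_force: [0.4, 0.3, -1.4]
grip_width: 0.0128
grasp_force: 58.9
```

jog_arm(motion=[{"x":0,"y":0,"z":1,"spin":0,"fingers":1},{"x":0,"y":0,"z":2,"spin":0,"fingers":1},{"x":0,"y":0,"z":2,"spin":0,"fingers":1}])

```text
clock: 7.72
eef_pos: [0.5609, -0.0052, 0.1352]
tool_rot: [-0.122, 0.993, 0.0, -0.0]
ft_force: [0.9, 0.2, -1.8]
grip_width: 0.0133
grasp_force: 58.9
```

jog_arm(motion=[{"x":0,"y":0,"z":1,"spin":0,"fingers":1},{"x":0,"y":0,"z":2,"spin":0,"fingers":1},{"x":0,"y":0,"z":2,"spin":0,"fingers":1}])

```text
clock: 8.1
eef_pos: [0.5612, -0.0052, 0.134]
tool_rot: [-0.122, 0.993, -0.0, 0.0]
ft_force: [-0.8, -0.4, 4.6]
grip_width: 0.0134
grasp_force: 59.6
```

jog_arm(motion=[{"x":0,"y":0.7,"z":0,"spin":0,"fingers":1},{"x":0,"y":1.4,"z":0,"spin":0,"fingers":1},{"x":0,"y":1.4,"z":0,"spin":0,"fingers":1}])

```text
clock: 8.48
eef_pos: [0.5611, -0.0047, 0.1337]
tool_rot: [-0.121, 0.993, -0.001, 0.0]
ft_force: [-1.4, -3.9, 5.0]
grip_width: 0.0137
grasp_force: 59.7
```

jog_arm(motion=[{"x":0,"y":-1.4,"z":0,"spin":0,"fingers":1},{"x":0,"y":-2.6,"z":0,"spin":0,"fingers":1},{"x":0,"y":-2.6,"z":0,"spin":0,"fingers":1}])

```text
clock: 8.85
eef_pos: [0.5612, -0.0055, 0.1333]
tool_rot: [-0.122, 0.993, 0.001, 0.0]
ft_force: [-1.1, 2.2, 5.5]
grip_width: 0.0136
grasp_force: 59.8
```

jog_arm(motion=[{"x":0,"y":1.2,"z":0,"spin":4,"fingers":1},{"x":0,"y":1.2,"z":0,"spin":9,"fingers":1},{"x":0,"y":1.2,"z":0,"spin":9,"fingers":1}])

```text
clock: 9.22
eef_pos: [0.5612, -0.005, 0.1333]
tool_rot: [-0.044, 0.999, 0.0, 0.0]
ft_force: [-0.0, 0.4, 4.0]
grip_width: 0.013
grasp_force: 59.7
```

```bash
python3 - <<'E'
from h import *
go(561,-5,133,193.8)
s=cam("side")
for z in(76,79,82,85,88): print(z,proj(s,[.561,-.005,z/1e3]))
E
```

```text
shift [0.23 0.03 0.33] yaw -174.95 spin -8.75 eef [561.23  -5.01 133.33] F [-0.04  0.38  4.02] T [0.006 0.056 0.029] w 0.013 gf 59.7 j [-0.009  0.419 -0.003  1.148  0.    -0.097] tilt [ 4.e-04  3.e-04 -1.e+00] t 9.22
76 [252.25295332 250.45640497]
79 [252.17328381 249.40952774]
82 [252.09318411 248.35699765]
85 [252.01265072 247.29876878]
88 [251.9316801  246.23479474]
```

jog_arm(motion=[{"x":0,"y":0,"z":0,"spin":4,"fingers":1},{"x":0,"y":0,"z":0,"spin":7,"fingers":1},{"x":0,"y":0,"z":0,"spin":7,"fingers":1}])

```text
clock: 9.65
eef_pos: [0.5612, -0.005, 0.1334]
tool_rot: [0.017, 1.0, 0.0, 0.0]
ft_force: [-0.5, 0.2, 5.3]
grip_width: 0.0135
grasp_force: 59.7
```

```bash
python3 -c "
from h import *
go(561,-5,133,193.8)"
```

```text
shift [ 0.22 -0.03  0.36] yaw 178.09 spin -15.71 eef [561.22  -4.98 133.36] F [-0.52  0.21  5.29] T [0.083 0.068 0.056] w 0.0135 gf 59.7 j [-0.009  0.419 -0.003  1.148  0.     0.024] tilt [ 4.e-04  4.e-04 -1.e+00] t 9.65
```

jog_arm(motion=[{"x":0,"y":0,"z":-2,"spin":-8,"fingers":1},{"x":0,"y":0,"z":-3,"spin":-16,"fingers":1},{"x":0,"y":0,"z":-3,"spin":-16,"fingers":1},{"x":0,"y":0,"z":-3,"spin":-16,"fingers":1}])

```text
clock: 10.15
eef_pos: [0.5604, -0.0052, 0.1354]
tool_rot: [-0.121, 0.993, 0.0, -0.001]
ft_force: [-0.2, 0.5, -1.9]
grip_width: 0.0133
grasp_force: 58.8
```

```bash
python3 - <<'E'
from h import *
go(561,-5,133,193.8)
s=cam("side")
for z in(67,73,79,85,100): print(z,((proj(s,[.561,-.005,z/1e3])-[225,215])*12).round())
im=cv2.resize(s["bgr"][215:265,225:285],None,fx=12,fy=12,interpolation=cv2.INTER_CUBIC)
cv2.imwrite("pics/close.png",cv2.convertScaleAbs(im,alpha=1.8,beta=0))
E
```

```text
shift [-0.69  0.09  2.36] yaw -166.1 spin 0.1 eef [560.36  -5.25 135.36] F [-0.15  0.45 -1.92] T [-0.07   0.053  0.008] w 0.0133 gf 58.8 j [-0.009  0.418  0.     1.155 -0.    -0.252] tilt [-0.002 -0.    -1.   ] t 10.15
67 [330. 463.]
73 [328. 438.]
79 [326. 413.]
85 [324. 388.]
100 [319. 323.]
```

View pics/close.png

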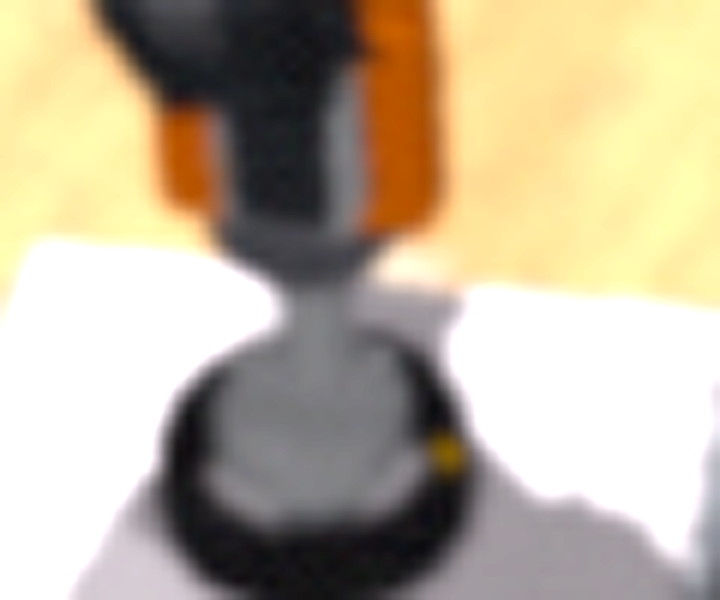

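The blade rests over the disc (centre about (318,430) in the crop) but isn't in the slot. The disc sits slightly left of the key axis, so I'll probe sideways in +y.

jog_arm(motion=[{"x":-0.5,"y":1.5,"z":0,"spin":0,"fingers":1},{"x":-0.5,"y":1.5,"z":1.5,"spin":0,"fingers":1},{"x":-0.5,"y":1.5,"z":3,"spin":0,"fingers":1},{"x":-0.5,"y":1.5,"z":4,"spin":0,"fingers":1},{"x":-0.5,"y":1.5,"z":4,"spin":0,"fingers":1}])

```text
clock: 10.82
eef_pos: [0.5616, -0.0043, 0.1331]
tool_rot: [-0.121, 0.993, -0.001, 0.001]
ft_force: [-2.1, -4.5, 5.5]
grip_width: 0.0136
grasp_force: 59.9
```

jog_arm(motion=[{"x":0,"y":0,"z":-4,"spin":0,"fingers":1},{"x":0,"y":-3,"z":-4,"spin":0,"fingers":1},{"x":0,"y":-3,"z":-2.5,"spin":0,"fingers":1},{"x":0,"y":-3,"z":-1,"spin":0,"fingers":1},{"x":0,"y":-3,"z":0,"spin":0,"fingers":1},{"x":0,"y":-3,"z":0,"spin":0,"fingers":1}])

```text
clock: 11.58
eef_pos: [0.5617, -0.0058, 0.1328]
tool_rot: [-0.122, 0.993, 0.001, 0.0]
ft_force: [-2.5, 0.9, 4.7]
grip_width: 0.0132
grasp_force: 59.9
```

jog_arm(motion=[{"x":0,"y":-0.7,"z":0,"spin":0,"fingers":1},{"x":0,"y":-1.5,"z":0,"spin":0,"fingers":1},{"x":0,"y":-1.5,"z":0,"spin":0,"fingers":1}])

```text
clock: 11.95
eef_pos: [0.5619, -0.0064, 0.1327]
tool_rot: [-0.122, 0.993, 0.002, 0.0]
ft_force: [-3.1, 3.8, 5.1]
grip_width: 0.0136
grasp_force: 59.9
```

```bash
python3 -c "
from h import *
go(561,-5,133,193.8)"
```

```text
shift [ 0.53  1.53 -0.3 ] yaw -165.96 spin 0.24 eef [561.89  -6.35 132.69] F [-3.13  3.75  5.12] T [1.115 0.723 0.035] w 0.0136 gf 59.9 j [-1.300e-02  4.210e-01 -1.000e-03  1.149e+00  4.000e-03 -2.580e-01] tilt [-3.0e-04  3.5e-03 -1.0e+00] t 11.95
```

jog_arm(motion=[{"x":0,"y":1.5,"z":0,"spin":0,"fingers":1},{"x":0,"y":2.8,"z":0,"spin":0,"fingers":1},{"x":0,"y":2.8,"z":0,"spin":0,"fingers":1}])

```text
clock: 12.32
eef_pos: [0.5618, -0.0057, 0.1327]
tool_rot: [-0.122, 0.993, -0.001, 0.0]
ft_force: [-2.2, -0.6, 5.7]
grip_width: 0.0131
grasp_force: 60.0
```

jog_arm(motion=[{"x":0,"y":0,"z":0,"spin":8,"fingers":1},{"x":0,"y":0,"z":0,"spin":16,"fingers":1},{"x":0,"y":0,"z":0,"spin":24,"fingers":1},{"x":0,"y":0,"z":0,"spin":24,"fingers":1}])

```text
clock: 12.82
eef_pos: [0.5622, -0.0049, 0.1328]
tool_rot: [0.086, 0.996, 0.0, 0.001]
ft_force: [-0.4, 1.4, 5.8]
grip_width: 0.0131
grasp_force: 60.0
```

```bash
python3 - <<'E'
from h import *
go(561,-5,133,193.8)
s=cam("side")
im=cv2.resize(s["bgr"][205:265,225:285],None,fx=10,fy=10,interpolation=cv2.INTER_CUBIC)
cv2.imwrite("pics/rot.png",cv2.convertScaleAbs(im,alpha=1.8,beta=0))
E
```

```text
shift [ 1.16 -0.26 -0.22] yaw 170.11 spin -23.69 eef [562.19  -4.95 132.78] F [-0.41  1.44  5.84] T [0.399 0.19  0.333] w 0.0131 gf 60.0 j [-9.000e-03  4.200e-01 -2.000e-03  1.146e+00  1.000e-03  1.630e-01] tilt [ 1.6e-03  6.0e-04 -1.0e+00] t 12.82
```

View pics/rot.png

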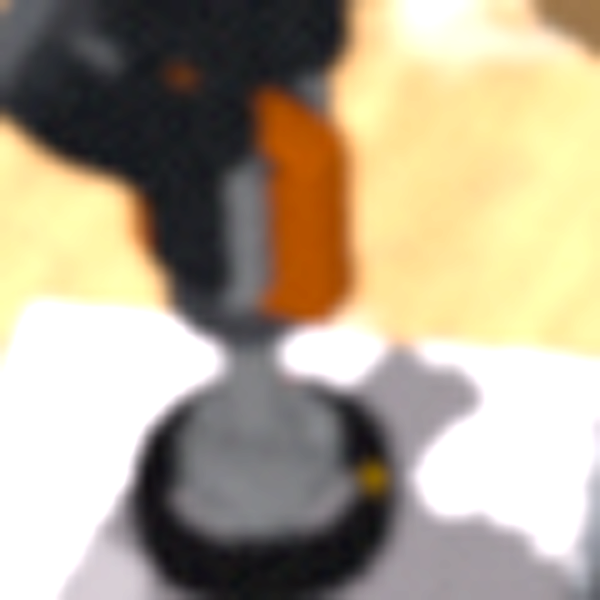

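The torque rose to 0.33 N m, so the blade is in the slot and the unpressed stud is blocking it. I'll turn back, relax and press.

jog_arm(motion=[{"x":0,"y":0,"z":0,"spin":-8,"fingers":1},{"x":0,"y":0,"z":0,"spin":-16,"fingers":1},{"x":0,"y":0,"z":0,"spin":-24,"fingers":1},{"x":0.5,"y":0,"z":0,"spin":-24,"fingers":1},{"x":0.5,"y":0,"z":0,"spin":-24,"fingers":1}])

```text
clock: 13.5
eef_pos: [0.5622, -0.0054, 0.1328]
tool_rot: [-0.121, 0.993, -0.0, 0.001]
ft_force: [1.6, 0.0, 5.1]
grip_width: 0.0136
grasp_force: 60.0
```

```bash
python3 -c "
from h import *
go(561,-5,133,193.8)"
```

```text
shift [ 1.02  0.71 -0.15] yaw -166.09 spin 0.11 eef [562.16  -5.45 132.85] F [1.58 0.01 5.11] T [ 0.001 -0.456  0.014] w 0.0136 gf 60.0 j [-0.009  0.42  -0.004  1.145 -0.    -0.252] tilt [ 2.6e-03 -5.0e-04 -1.0e+00] t 13.5
```

jog_arm(motion=[{"x":0,"y":0,"z":1,"spin":0,"fingers":1},{"x":0,"y":0,"z":2,"spin":0,"fingers":1},{"x":0,"y":0,"z":3,"spin":0,"fingers":1},{"x":0,"y":0,"z":3,"spin":0,"fingers":1},{"x":0,"y":0,"z":3,"spin":0,"fingers":1}])

```text
clock: 14.12
eef_pos: [0.5622, -0.0054, 0.1303]
tool_rot: [-0.121, 0.993, -0.0, 0.001]
ft_force: [0.9, -1.1, 7.2]
grip_width: 0.0133
grasp_force: 60.3
```

```bash
python3 -c "
from h import *
go(561,-5,133,193.8)"
```

```text
shift [ 1.08  0.72 -2.73] yaw -166.08 spin 0.12 eef [562.23  -5.44 130.28] F [ 0.89 -1.1   7.23] T [-0.013 -0.301 -0.012] w 0.0133 gf 60.3 j [-0.009  0.422 -0.008  1.139 -0.    -0.252] tilt [ 2.9e-03 -4.0e-04 -1.0e+00] t 14.12
```

jog_arm(motion=[{"x":0,"y":0,"z":1.5,"spin":0,"fingers":1},{"x":0,"y":0,"z":3,"spin":0,"fingers":1},{"x":0,"y":0,"z":4.5,"spin":0,"fingers":1},{"x":0,"y":0,"z":5,"spin":0,"fingers":1},{"x":0,"y":0,"z":5,"spin":0,"fingers":1}])

```text
clock: 14.75
eef_pos: [0.5623, -0.0054, 0.126]
tool_rot: [-0.121, 0.993, -0.0, 0.002]
ft_force: [0.2, -0.1, 10.5]
grip_width: 0.0132
grasp_force: 60.6
```

```bash
python3 -c "
from h import *
go(561,-5,133,193.8)"
```

```text
shift [ 1.17  0.69 -7.01] yaw -166.08 spin 0.12 eef [562.32  -5.39 125.99] F [ 0.22 -0.05 10.53] T [0.009 0.022 0.008] w 0.0132 gf 60.6 j [-0.009  0.425 -0.015  1.128 -0.    -0.252] tilt [ 3.5e-03 -4.0e-04 -1.0e+00] t 14.75
```

jog_arm(motion=[{"x":0,"y":0,"z":1.2,"spin":0,"fingers":1},{"x":0,"y":0,"z":1.2,"spin":5,"fingers":1},{"x":0,"y":0,"z":1.2,"spin":10,"fingers":1},{"x":0,"y":0,"z":1.2,"spin":15,"fingers":1},{"x":0,"y":0,"z":1.2,"spin":18,"fingers":1},{"x":0,"y":0,"z":1.2,"spin":18,"fingers":1}])

```text
clock: 15.5
eef_pos: [0.5623, -0.0053, 0.125]
tool_rot: [0.036, 0.999, -0.0, 0.002]
ft_force: [-0.8, 0.4, 12.0]
grip_width: 0.0134
grasp_force: 61.0
```

```bash
python3 -c "
from h import *
go(561,-5,133,193.8)"
```

```text
shift [ 1.25  0.18 -8.  ] yaw 175.91 spin -17.89 eef [562.26  -5.27 125.  ] F [-0.82  0.38 11.97] T [ 0.022  0.121 -0.008] w 0.0134 gf 61.0 j [-0.009  0.425 -0.016  1.125 -0.     0.062] tilt [ 3.6e-03 -2.0e-04 -1.0e+00] t 15.5
```

jog_arm(motion=[{"x":0,"y":0,"z":0,"spin":6,"fingers":1},{"x":0,"y":0,"z":0,"spin":12,"fingers":1},{"x":0,"y":0,"z":0,"spin":18,"fingers":1},{"x":0,"y":0,"z":0,"spin":24,"fingers":1},{"x":0,"y":0,"z":0,"spin":24,"fingers":1}])

```text
clock: 16.12
eef_pos: [0.5622, -0.0051, 0.125]
tool_rot: [0.243, 0.97, 0.001, 0.002]
ft_force: [-0.9, 0.0, 11.7]
grip_width: 0.0136
grasp_force: 61.0
```

```bash
python3 -c "
from h import *
go(561,-5,133,193.8)"
```

```text
shift [ 1.09 -0.45 -8.01] yaw 151.9 spin -41.9 eef [562.2   -5.11 125.  ] F [-9.00e-01  1.00e-02  1.17e+01] T [ 0.183  0.18  -0.005] w 0.0136 gf 61.0 j [-0.009  0.425 -0.016  1.126  0.     0.481] tilt [ 3.5e-03  2.0e-04 -1.0e+00] t 16.12
```

jog_arm(motion=[{"x":0,"y":0,"z":0,"spin":7,"fingers":1},{"x":0,"y":0,"z":0,"spin":14,"fingers":1},{"x":0,"y":0,"z":0,"spin":21,"fingers":1},{"x":0,"y":0,"z":0,"spin":28,"fingers":1},{"x":0,"y":0,"z":0,"spin":35,"fingers":1},{"x":0,"y":0,"z":0,"spin":42,"fingers":1},{"x":0,"y":0,"z":0,"spin":45,"fingers":1},{"x":0,"y":0,"z":0,"spin":45,"fingers":1}])

```text
clock: 17.12
eef_pos: [0.5622, -0.0047, 0.125]
tool_rot: [0.595, 0.804, 0.001, 0.001]
ft_force: [-0.5, 0.8, 11.4]
grip_width: 0.0131
grasp_force: 61.0
```

```bash
python3 -c "
from h import *
go(561,-5,133,193.8)"
```

```text
shift [ 0.1  -1.24 -8.02] yaw 106.94 spin -86.86 eef [562.24  -4.72 124.99] F [-0.5   0.83 11.44] T [0.388 0.127 0.025] w 0.0131 gf 61.0 j [-9.000e-03  4.250e-01 -1.600e-02  1.125e+00  1.000e-03  1.266e+00] tilt [ 0.0035  0.001  -1.    ] t 17.12
```

jog_arm(motion=[{"x":0,"y":0,"z":0,"spin":5,"fingers":1},{"x":0,"y":0,"z":0,"spin":9,"fingers":1},{"x":0,"y":0,"z":0,"spin":9,"fingers":1}])

```text
clock: 17.5
eef_pos: [0.5624, -0.0049, 0.125]
tool_rot: [0.657, 0.754, 0.001, 0.001]
ft_force: [-0.5, 1.4, 11.7]
grip_width: 0.0132
grasp_force: 60.9
```

```bash
python3 -c "
from h import *
go(561,-5,133,193.8)"
```

```text
shift [ 0.05 -1.33 -7.98] yaw 97.92 spin -95.88 eef [562.36  -4.86 125.03] F [-0.51  1.44 11.72] T [0.307 0.037 0.036] w 0.0132 gf 60.9 j [-9.000e-03  4.250e-01 -1.600e-02  1.125e+00  1.000e-03  1.423e+00] tilt [ 3.8e-03  7.0e-04 -1.0e+00] t 17.5
```

jog_arm(motion=[{"x":0,"y":0,"z":-1.5,"spin":0,"fingers":1},{"x":0,"y":0,"z":-3,"spin":0,"fingers":1},{"x":0,"y":0,"z":-4.5,"spin":0,"fingers":1},{"x":0,"y":0,"z":-6,"spin":0,"fingers":1},{"x":0,"y":0,"z":-7.5,"spin":0,"fingers":1},{"x":0,"y":0,"z":-7.5,"spin":0,"fingers":1}])

```text
clock: 18.25
eef_pos: [0.5623, -0.0049, 0.1316]
tool_rot: [0.656, 0.754, 0.001, 0.001]
ft_force: [1.6, 0.5, 6.2]
grip_width: 0.0134
grasp_force: 60.1
```

```bash
python3 -c "
from h import *
go(561,-5,133,193.8)"
```

```text
shift [ 0.07 -1.29 -1.43] yaw 97.94 spin -95.86 eef [562.29  -4.89 131.57] F [1.6  0.53 6.19] T [ 0.333 -0.379  0.015] w 0.0134 gf 60.1 j [-9.000e-03  4.210e-01 -6.000e-03  1.141e+00  1.000e-03  1.423e+00] tilt [ 3.e-03  7.e-04 -1.e+00] t 18.25
```

jog_arm(motion=[{"x":0,"y":0,"z":-1,"spin":0,"fingers":1},{"x":0,"y":0,"z":-1,"spin":0,"fingers":1},{"x":0,"y":0,"z":-1,"spin":0,"fingers":1}])

```text
clock: 18.62
eef_pos: [0.5621, -0.0049, 0.1321]
tool_rot: [0.656, 0.754, 0.001, 0.001]
ft_force: [1.7, 1.5, 5.4]
grip_width: 0.0133
grasp_force: 60.0
```

```bash
python3 -c "
from h import *
go(561,-5,133,193.8)"
```

```text
shift [ 0.08 -1.11 -0.89] yaw 97.96 spin -95.84 eef [562.11  -4.93 132.11] F [1.74 1.49 5.43] T [ 0.365 -0.64   0.029] w 0.0133 gf 60.0 j [-9.000e-03  4.200e-01 -5.000e-03  1.144e+00  1.000e-03  1.423e+00] tilt [ 2.4e-03  6.0e-04 -1.0e+00] t 18.62
```

jog_arm(motion=[{"x":0,"y":0,"z":-1,"spin":0,"fingers":1},{"x":0,"y":0,"z":-1,"spin":0,"fingers":1},{"x":0,"y":0,"z":-1,"spin":0,"fingers":1}])

```text
clock: 19.0
eef_pos: [0.5615, -0.0051, 0.1325]
tool_rot: [0.656, 0.755, 0.0, 0.0]
ft_force: [3.4, 0.8, 2.2]
grip_width: 0.0133
grasp_force: 59.4
```

```bash
python3 -c "
from h import *
go(561,-5,133,193.8)"
```

```text
shift [ 0.19 -0.52 -0.52] yaw 97.97 spin -95.83 eef [561.54  -5.12 132.48] F [3.38 0.78 2.18] T [ 0.335 -1.08   0.019] w 0.0133 gf 59.4 j [-0.009  0.42  -0.004  1.146  0.     1.422] tilt [ 8.e-04  3.e-04 -1.e+00] t 19.0
```

jog_arm(motion=[{"x":0,"y":0,"z":-2,"spin":0,"fingers":1},{"x":0,"y":0,"z":-5,"spin":0,"fingers":1},{"x":0,"y":0,"z":-10,"spin":0,"fingers":1},{"x":0,"y":0,"z":-20,"spin":0,"fingers":1},{"x":0,"y":0,"z":-35,"spin":0,"fingers":1},{"x":0,"y":0,"z":-45,"spin":0,"fingers":1},{"x":0,"y":0,"z":-45,"spin":0,"fingers":1},{"x":0,"y":0,"z":-45,"spin":0,"fingers":1}])

```text
clock: 20.0
eef_pos: [0.5608, -0.0052, 0.1775]
tool_rot: [0.656, 0.755, -0.0, -0.0]
ft_force: [0.3, 0.1, -1.3]
grip_width: 0.0136
grasp_force: 59.3
```

```bash
python3 -c "
from h import *
go(545.2,-243.7,170,159.5)"
```

```text
shift [-234.    -48.59    7.49] yaw 97.98 spin -61.52 eef [560.83  -5.22 177.48] F [ 0.25  0.12 -1.31] T [ 0.011 -0.037  0.006] w 0.0136 gf 59.3 j [-0.009  0.388  0.07   1.253 -0.     1.422] tilt [-3.e-04 -0.e+00 -1.e+00] t 20.0
```

Released and clear of the stud. Now back above the stand, then a check of the stud from the top camera.

jog_arm(motion=[{"x":-234,"y":-48.5,"z":0,"spin":-61.5,"fingers":1},{"x":-234,"y":-48.5,"z":0,"spin":-61.5,"fingers":1},{"x":-234,"y":-48.5,"z":0,"spin":-61.5,"fingers":1},{"x":-234,"y":-48.5,"z":0,"spin":-61.5,"fingers":1},{"x":-234,"y":-48.5,"z":0,"spin":-61.5,"fingers":1},{"x":-234,"y":-48.5,"z":0,"spin":-61.5,"fingers":1},{"x":-234,"y":-48.5,"z":0,"spin":-61.5,"fingers":1},{"x":-234,"y":-48.5,"z":0,"spin":-61.5,"fingers":1}])

```text
clock: 21.0
eef_pos: [0.5453, -0.2433, 0.1772]
tool_rot: [0.179, 0.984, 0.0, -0.0]
ft_force: [-0.1, -0.1, -0.9]
grip_width: 0.0134
grasp_force: 59.4
```

jog_arm(motion=[{"x":0,"y":0,"z":30,"spin":0,"fingers":1},{"x":0,"y":0,"z":60,"spin":0,"fingers":1},{"x":0,"y":0,"z":60,"spin":0,"fingers":1},{"x":0,"y":0,"z":60,"spin":0,"fingers":1}])

```text
clock: 21.5
eef_pos: [0.5462, -0.2437, 0.1187]
tool_rot: [0.178, 0.984, -0.0, 0.001]
ft_force: [-0.2, -0.7, -1.0]
grip_width: 0.0134
grasp_force: 59.4
```

```bash
python3 - <<'E'
from h import *
go(545.3,-243.8,105,159.5)
t=cam("top");s=cam("side")
a=cv2.resize(t["bgr"][160:240,135:235],None,fx=4,fy=4,interpolation=cv2.INTER_CUBIC)
b=cv2.resize(s["bgr"][150:225,265:340],None,fx=5,fy=5,interpolation=cv2.INTER_CUBIC)
im=np.zeros((400,800,3),np.uint8); im[:320,:400]=a; im[:375,420:795]=b; cv2.imwrite("pics/back.png",im)
E
```

```text
shift [ 0.78 -0.43 13.65] yaw 159.46 spin -0.04 eef [ 546.17 -243.67  118.65] F [-0.24 -0.69 -1.03] T [ 0.014 -0.049  0.025] w 0.0134 gf 59.4 j [-0.42   0.499  0.084  1.155 -0.    -0.061] tilt [ 1.2e-03 -6.0e-04 -1.0e+00] t 21.5
```

View pics/back.png

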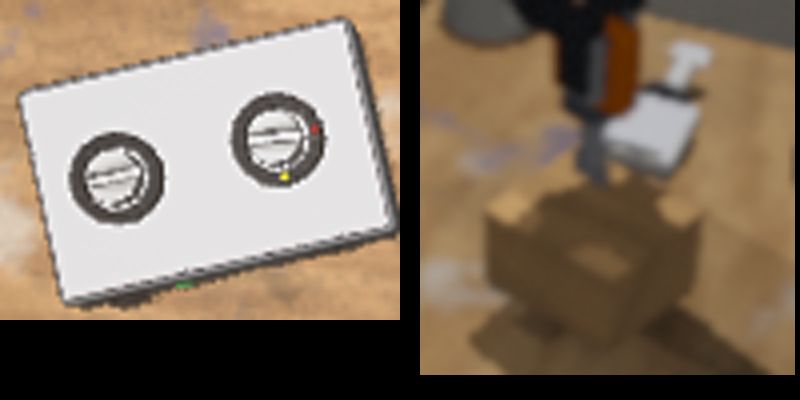

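The top view shows the stud's slot now along case y, like the locked one. The key is above the stand, so I insert it.

jog_arm(motion=[{"x":0,"y":0,"z":4,"spin":0,"fingers":1},{"x":0,"y":0,"z":8,"spin":0,"fingers":1},{"x":0,"y":0,"z":13,"spin":0,"fingers":1},{"x":0,"y":0,"z":13,"spin":0,"fingers":1},{"x":0,"y":0,"z":13,"spin":0,"fingers":1}])

```text
clock: 22.22
eef_pos: [0.5455, -0.2437, 0.1045]
tool_rot: [0.178, 0.984, 0.0, -0.0]
ft_force: [-0.8, 0.3, -0.6]
grip_width: 0.0132
grasp_force: 59.4
```

```bash
python3 -c "
from h import *
go(545.3,-243.8,90,159.5)"
```

```text
shift [ 0.1  -0.17 14.49] yaw 159.48 spin -0.02 eef [ 545.46 -243.68  104.49] F [-0.85  0.31 -0.58] T [0.014 0.069 0.012] w 0.0132 gf 59.4 j [-0.42   0.51   0.064  1.125 -0.    -0.062] tilt [-2.e-04  1.e-04 -1.e+00] t 22.23
```

jog_arm(motion=[{"x":0,"y":0,"z":2,"spin":0,"fingers":1},{"x":0,"y":0,"z":4,"spin":0,"fingers":1},{"x":0,"y":0,"z":6,"spin":0,"fingers":1},{"x":0,"y":0,"z":8,"spin":0,"fingers":1},{"x":0,"y":0,"z":10,"spin":0,"fingers":1},{"x":0,"y":0,"z":10,"spin":0,"fingers":1}])

```text
clock: 22.98
eef_pos: [0.5453, -0.2436, 0.0944]
tool_rot: [0.178, 0.984, 0.0, -0.0]
ft_force: [0.3, -0.1, -1.6]
grip_width: 0.0133
grasp_force: 59.4
```

jog_arm(motion=[{"x":0,"y":0,"z":5,"spin":0,"fingers":1},{"x":0,"y":0,"z":10,"spin":0,"fingers":1},{"x":0,"y":0,"z":15,"spin":0,"fingers":1},{"x":0,"y":0,"z":20,"spin":0,"fingers":1},{"x":0,"y":0,"z":20,"spin":0,"fingers":1}])

```text
clock: 23.6
eef_pos: [0.545, -0.2435, 0.0739]
tool_rot: [0.178, 0.984, 0.0, -0.001]
ft_force: [-0.2, 0.5, -1.5]
grip_width: 0.0134
grasp_force: 59.4
```

jog_arm(motion=[{"x":0,"y":0,"z":5,"spin":0,"fingers":1},{"x":0,"y":0,"z":10,"spin":0,"fingers":1},{"x":0,"y":0,"z":14,"spin":0,"fingers":1},{"x":0,"y":0,"z":15,"spin":0,"fingers":1},{"x":0,"y":0,"z":15,"spin":0,"fingers":1}])

```text
clock: 24.22
eef_pos: [0.5455, -0.2436, 0.0595]
tool_rot: [0.178, 0.984, 0.0, -0.0]
ft_force: [0.1, 0.1, -1.5]
grip_width: 0.0136
grasp_force: 59.4
```

jog_arm(motion=[{"x":0,"y":0,"z":1,"spin":0,"fingers":1},{"x":0,"y":0,"z":2,"spin":0,"fingers":1},{"x":0,"y":0,"z":2.5,"spin":0,"fingers":1},{"x":0,"y":0,"z":2.5,"spin":0,"fingers":1}])

```text
clock: 24.72
eef_pos: [0.5455, -0.2437, 0.0571]
tool_rot: [0.178, 0.984, 0.0, -0.0]
ft_force: [-0.2, -0.2, -1.5]
grip_width: 0.0136
grasp_force: 59.4
```

jog_arm(motion=[{"x":0,"y":0,"z":0.5,"spin":0,"fingers":1},{"x":0,"y":0,"z":1,"spin":0,"fingers":1},{"x":0,"y":0,"z":1,"spin":0,"fingers":1}])

```text
clock: 25.1
eef_pos: [0.5456, -0.2437, 0.0568]
tool_rot: [0.178, 0.984, -0.0, 0.0]
ft_force: [-1.9, 0.9, 5.5]
grip_width: 0.0134
grasp_force: 60.1
```

Seated: 5.5 N at 56.8 mm, the height it was picked from. Opening and retreating.

jog_arm(motion=[{"x":0,"y":0,"z":-0.5,"spin":0,"fingers":-0.3},{"x":0,"y":0,"z":-0.5,"spin":0,"fingers":-1},{"x":0,"y":0,"z":-0.5,"spin":0,"fingers":-1},{"x":0,"y":0,"z":-0.5,"spin":0,"fingers":-1},{"x":0,"y":0,"z":-0.5,"spin":0,"fingers":-1},{"x":0,"y":0,"z":-40,"spin":0,"fingers":-1},{"x":0,"y":0,"z":-90,"spin":0,"fingers":-1},{"x":0,"y":0,"z":-120,"spin":0,"fingers":-1}])

```text
clock: 26.1
eef_pos: [0.5464, -0.2441, 0.1789]
tool_rot: [0.178, 0.984, -0.0, 0.002]
ft_force: [-0.6, -0.1, 0.4]
grip_width: 0.0852
grasp_force: 0.0
```

jog_arm(motion=[{"x":170,"y":0,"z":-20,"spin":0,"fingers":-1},{"x":170,"y":0,"z":-20,"spin":0,"fingers":-1},{"x":170,"y":0,"z":-20,"spin":0,"fingers":-1},{"x":170,"y":0,"z":-20,"spin":0,"fingers":-1},{"x":170,"y":0,"z":-20,"spin":0,"fingers":-1},{"x":170,"y":0,"z":-20,"spin":0,"fingers":-1}])

```text
clock: 26.85
eef_pos: [0.3875, -0.1846, 0.1961]
tool_rot: [0.178, 0.984, -0.0, 0.0]
ft_force: [-0.0, -0.2, 0.3]
grip_width: 0.0855
grasp_force: 0.0
```

```bash
python3 - <<'E'
from h import *
go(545.3,-243.8,90,159.5)
t=cam("top");s=cam("side")
rect(t,cv2.inRange(t["hsv"],(5,150,120),(17,255,255)),(295,185,325,220),.094,"key top")
rect(t,cv2.inRange(t["hsv"],(15,150,120),(22,255,255)),(295,185,325,220),.094,"key top2")
a=cv2.resize(t["bgr"][160:260,135:335],None,fx=2,fy=2); b=cv2.resize(s["bgr"][150:225,265:340],None,fx=5,fy=5)
im=np.zeros((400,800,3),np.uint8); im[:200,:400]=a; im[:375,420:795]=b; cv2.imwrite("pics/end.png",im)
E
```

```text
shift [-1.6850e+02 -1.5000e-01  1.0626e+02] yaw 159.49 spin -0.01 eef [ 387.46 -184.57  196.13] F [-0.   -0.22  0.33] T [ 0.012  0.029 -0.03 ] w 0.0855 gf 0.0 j [-0.445  0.121 -0.237  1.213  0.    -0.087] tilt [ 7.e-04 -3.e-04 -1.e+00] t 26.85
key top [ 545.1 -242.4] [13.3 42.5] 69.8
key top2 [ 545.6 -242.7] [ 9.6 38.7] 69.4
```

View pics/end.png

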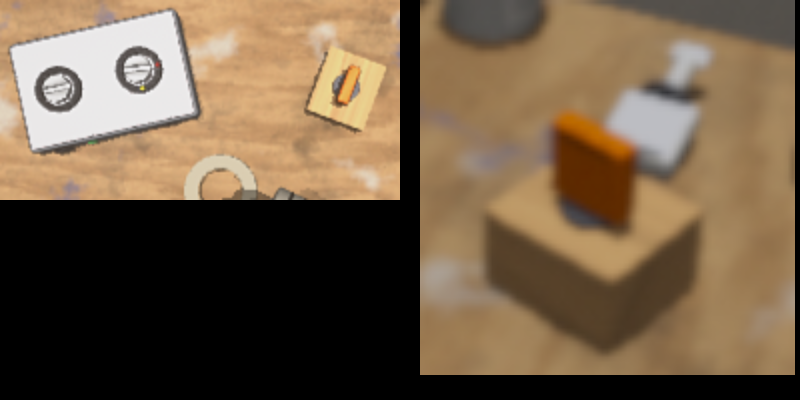

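The key stands upright and home in its stand, the stud's slot lies across like the locked one, and the gripper is clear.

```bash
python3 -c "
from workcell import bot
print(bot.job_done())"
```

```text
the job is handed in; nothing more can be done
None
```

The raised stud was pressed, turned a quarter turn clockwise and let up into its catch, and the key is back upright in its stand; while feeling for the slot I once turned the unpressed stud against its lock to about 0.33 N m, then backed off, and the job is handed in with no verdict shown.

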